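# Run the length stop out to its end and butt the stock for sawing

## Task

Set up the sawing board for its longest cut: press the red release paddle on the length stop and keep it down while you slide the stop along the fence until it is fully against the end stop, then let the paddle spring up so that the stop locks. Then, with the fingers, push the pine stick lying on the board back against the fence and along it until its end butts squarely on the stop plate. Only push things, do not pick anything up, and leave the tools and offcuts lying around undisturbed.

Things in the scene. Friction and masses are not known exactly. Their poses are not given: they have to be found in the camera images.
- saw_board: Sawing board fixed on the bench: plywood bed 150 x 360 x 20 mm with an aluminium fence along its back. Origin at bench level; own x points to the back, own y to the left along the fence, z up. The bed spans x -80 to 70, y -180 to 180 mm; its top is at z = 20 mm. The saw kerf at y = -22 mm is flush.
- fence_face (a point): Foot of the fence's front face, in the middle of its length: x = 20, y = 0, z = 20 mm of the board. The fence runs the board's whole length, is 30 mm thick and 36 mm high above the bed (top at z = 56 mm). The stick must lie against this face.
- end_stop (a point): Right face of the black end stop block bolted on the left end of the fence: x = 35, y = 162, z = 66 mm of the board. The block is 36 x 18 x 24 mm with a 5 mm high screw head on top (z = 85 mm).
- length_stop (a joint): Position in m of the length stop, a dark carriage 64 mm long, 36 mm wide on the fence, top at z = 73 mm: 0 = right end of its travel (its centre at y = 40 mm of the board), growing to the left (board's +y), 0.090 = against the end stop. Starts locked at 0 to 0.03. With the paddle up a toothed rack (5 mm steps) holds it against over 25 N; with it down it slides with 1 to 2 N.
- stop_face (a point): Middle of the right (-y) face of the stop plate that hangs from the carriage in front of the fence and travels with it; at x = 3 mm, y = 8 mm + joint value of the board, z = 31 mm. The aluminium plate is 37 mm deep in x, 5 mm thick, from z = 27 to 71 mm.
- release_paddle (a joint): How far the red release paddle is pressed down, in m: 0 = up (stop locked), 0.006 = fully down. A spring lifts it; it begins to move at about 4.5 N and is fully down at about 7 N. Its pawl is clear of the rack when it is 3 mm down; let go within 1 mm of the end stop it springs fully up.
- paddle_top (a point): Middle of the red ribbed top of the paddle, 81 mm above the bench while up. The paddle, 25 mm (board's x) by 52 mm (y), sits in the middle of the carriage, stands 8 mm above its housing and travels with it. A lip 3 mm high at each y end leaves 45 mm of flat between, against which a finger can also bear. It moves straight down.
- stock: Pine stick to be sawn, 34 mm (own x) x 140 mm (own y) x 22 mm high, 35 to 70 g, lying on the bed with own y roughly along the board's y. Origin: centre of its underside. It starts 6 to 18 mm short of the fence, its left end 6 to 36 mm right of where the stop plate's face is at joint value 0. Against the fence its origin is at x = 3 mm of the board.
- stock_end (a point): Centre of the left (+y) end face of the pine stick, 11 mm above its underside; this end must butt on the stop plate.
- pencil: Flat red carpenter's pencil, 12 x 172 x 8 mm, lying on the bench in front of the board. Bystander.
- offcut_2: Small pine offcut, 45 x 60 x 30 mm, on the bench in front of the board. Bystander.
- try_square: Try square, beech stock and steel blade, 120 x 181 x 19 mm, lying left of the board. Bystander.
- coping_saw: Coping saw, 127 x 289 x 26 mm, lying on the bench behind the board. Bystander.
- nut_m16: Loose steel nut, 27 mm across, 13 mm high, lying right of the board. Bystander.

How it is judged:
By the outcome, as a careful person would: the job done as asked, in the order asked, and still so for the second after the job is handed in, with the robot touching nothing.
It also fails if it takes over 72 s, if anything falls off the work surface, if the arm or the gripper's body presses on something with over 40 N, if the wrist force passes 120 N, or if a joint passes its speed limit or range.

## Robot

A 7-joint arm with a two-finger parallel gripper is mounted at the origin on a cart in front of the work surface, level with it; the furniture and walls round the work are solid. World frame = base frame: x ahead of the robot, y to its left, z up, the work surface at z = 0. Lengths are in mm, angles in rad, forces in N, time in s.
With the tool pointing down it reaches from about 350 to 775 mm from the base axis. Payload 3.1 kg.
Tool frame: the origin (TCP) lies at the very end of the fingers, on their centre line; the grasp point (between the pads) lies 19 mm behind it; z points along the fingers, x is the direction in which the jaws open and shut, and the axes are right-handed (so a half turn about z gives the same grasp; the last joint's range is limited). The gripper opens to 85 mm and grips with 20 to 120 N. Pads are 22 mm wide; open, the fingers measure 114 mm over their backs; the gripper's body (76 mm by 85 mm) begins 54 mm behind the grasp point. The pads swing forward as they close: fully open they stand 13 mm farther back than shut.
Start: joints at [1.259, 0.311, 0.014, 1.512, -0.004, 1.319, -0.027], TCP at [146.629, -530.111, 231.304] pointing down, gripper open.
Joint ranges: [-2.7, 2.7], [-0.3, 1.91], [-1.27, 1.3], [0.12, 2.57], [-1.44, 4.58], [0.2, 2.03], [-3.05, 3.05]. Speed limits (rad/s): [2.79, 2.79, 3.14, 3.14, 3.14, 3.14, 3.14].

## Interface

Orientations are given as a 3x3 rotation matrix whose columns are the frame's x, y, z axes.
In Python, from plant import get_obs, optics, job gives the robot as it stands.
- The arm moves only by the tool servo_tool, never from a script. Its argument "rows" is text: rows parted by semicolons, each of 7 numbers parted by spaces: the shift along the world's x, y, z in m, then the turn, a rotation vector about the world's x, y, z in degrees, then the finger opening in m, from 0 to 0.0854. In form: tx ty tz wx wy wz gripper; .... A call has 1 to 8 rows; each row shifts and turns the pose as measured when the row begins; what a row does not reach is not made up. A row lasts 1/12 s, in which the tool goes at most 41.7 mm and 7.16 degrees, less where a joint would pass 70% of its speed; a pose out of reach is approached as far as the arm can. A call with a gripper value outside its range is refused whole. The fingers move at their own pace and stop on an object; "squeeze" is the grip in N (left out, the last holds). Time passes only in rows, so rows that do not move let the fingers close. It gives the time, the measured TCP pose, the force and the opening at its end, in the units of the state.
- get_obs(): the state, without advancing time (a new reading comes with each control period).
- optics.camera(name): name is "side" or "top" or "wrist"; returns a dict with "color" (384x512x3 uint8, red, green, blue), "fov_y" (degrees; the focal length in pixels is half the picture's height over the tangent of half this angle, whatever the lens; pixels are square), "cx", "cy" (the principal point, pixels), "dist_coeffs" ([k1, k2, p1, p2, k3] as OpenCV has them; the pictures are not rectified), "R" (3x3) and "t" (3): a world point X has camera coordinates R X + t. Camera axes: x right, y down, z forward; pixel columns grow to the right and rows downward; lengths in mm; the calibration is good to about 2 mm. A picture is of the moment at which its call begins. There is no depth.
- job.job_done(): hands the job in, once; it reports no verdict.
The state is a dict: "time": time; "qpos": joint angles; "joint_vel": joint speeds; "joint_torque": joint torques, N m; "eef_pos": TCP position; "tool_rot": TCP orientation; "force": force on the tool from outside, world axes, zero at the start; "torque": the same for the moment, N m; "width": finger opening in mm.
Only numpy, scipy, OpenCV 4.12 (cv2) and the standard library are available. Lean on these libraries where they do the work, as an engineer would, in place of code of your own. Each camera call takes 0.05 s, during which the arm holds its last target.

## Working session

There is one attempt and no reset: what is moved stays moved. The work goes in short steps, Python scripts to look and compute and a tool call to move; the robot and the scene stay as the last step left them, time stands still between calls to the robot, and variables do not carry over. Pictures are saved under pics/ and viewed, and the job is handed in when it is done.

Besides the shell and the picture viewer there is one more tool, called after ">>>" as name(argument=value, ...) on one line, values as JSON. servo_tool: Moves the arm, as the interface text tells. Its arguments: {"type":"object","properties":{"rows":{"type":"string"},"squeeze":{"type":"number"}},"required":["rows"]}

```bash
mkdir -p pics; ls
python3 - <<'E'
from plant import get_obs, optics, job
import cv2, json
o=get_obs(); print(o)
for n in("side","top","wrist"):
    c=optics.camera(n); cv2.imwrite(f"pics/{n}0.png",c["color"][:,:,::-1])
    print(n,{k:(v if k!="color" else 0) for k,v in c.items()})
E
```

```text
pics
{'time': 0.0, 'qpos': array([ 1.25927835,  0.31174   ,  0.01399535,  1.513047  , -0.00439909,
        1.31917206, -0.02718772]), 'joint_vel': array([ 1.36096888e-04,  4.05545632e-04,  1.58090086e-03,  1.61755469e-05,
       -1.34603730e-05, -3.44221803e-04, -2.94698649e-03]), 'joint_torque': array([-2.53013968e-04, -3.79918277e+01,  1.45914084e-01, -2.30589724e+01,
        1.22711036e-02,  1.36173674e-02, -5.58198554e-08]), 'eef_pos': array([ 146.42481902, -529.40846473,  230.21725823]), 'tool_rot': array([[ 2.66638188e-01, -9.63796432e-01, -7.16630091e-04],
       [-9.63793874e-01, -2.66639133e-01,  2.22302103e-03],
       [-2.33362136e-03,  9.79413915e-05, -9.99997272e-01]]), 'force': array([ 0.90558763,  0.52183725, -0.7423006 ]), 'torque': array([-0.0327617 ,  0.03084225, -0.00406324]), 'width': 85.32402119440667}
side {'color': 0, 'fov_y': 48.31113429538937, 'cx': 257.386575863384, 'cy': 193.45689658877865, 'dist_coeffs': array([-0.0247045,  0.       ,  0.       ,  0.       ,  0.       ]), 'R': array([[-0.92924824, -0.36943771,  0.00367311],
       [-0.15798538,  0.3883549 
[... 218 characters left out ...]
62, 'dist_coeffs': array([-0.04923711,  0.        ,  0.        ,  0.        ,  0.        ]), 'R': array([[-0.0157467 , -0.99977148,  0.014458  ],
       [-0.98105689,  0.01265649, -0.19330596],
       [ 0.19307879, -0.01722805, -0.98103199]]), 't': array([ 171.57703885,  532.85582866, 1092.45182402])}
wrist {'color': 0, 'fov_y': 62.29166846876342, 'cx': 254.78358759782597, 'cy': 195.32863411965005, 'dist_coeffs': array([-0.06880177,  0.        ,  0.        ,  0.        ,  0.        ]), 'R': array([[ 0.26663799, -0.96379343, -0.00253223],
       [-0.91547455, -0.25409008,  0.31200093],
       [-0.30134786, -0.08087311, -0.95007842]]), 't': array([-549.0288486 ,  -41.27010294,  380.11578255])}
```

View pics/side0.png

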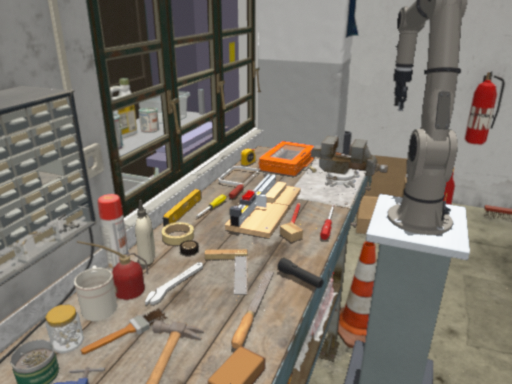

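View pics/top0.png

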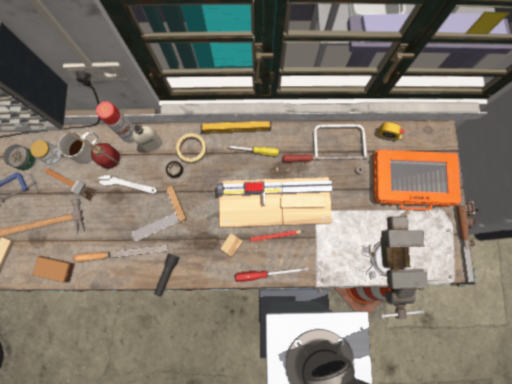

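View pics/wrist0.png

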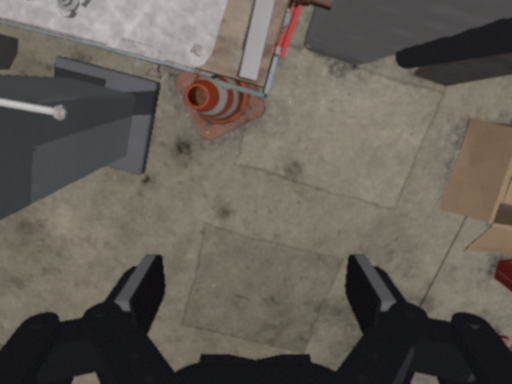

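The top view shows the board around (275,205), with the red paddle at (255,187) and the stick on the bed. I'll enlarge it and take the first measurements.

```bash
cat > h.py <<'E'
import numpy as np, cv2
from plant import get_obs, optics, job
def KD(c):
    f=c["color"].shape[0]/2/np.tan(np.radians(c["fov_y"])/2)
    return np.array([[f,0,c["cx"]],[0,f,c["cy"]],[0,0,1]]), np.array(c["dist_coeffs"])
def ray(c,uv,z):
    K,D=KD(c); p=cv2.undistortPoints(np.array(uv,float).reshape(-1,1,2),K,D).reshape(-1,2)
    R,t=c["R"],c["t"]; C=-R.T@t
    d=np.c_[p,np.ones(len(p))]@R
    return C+d*((z-C[2])/d[:,2])[:,None]
def proj(c,X):
    K,D=KD(c); return cv2.projectPoints(np.array(X,float).reshape(-1,1,3),cv2.Rodrigues(c["R"])[0],c["t"],K,D)[0].reshape(-1,2)
def crop(c,x0,y0,x1,y1,s,fn,pts=None):
    im=cv2.resize(c["color"][y0:y1,x0:x1,::-1],None,fx=s,fy=s,interpolation=cv2.INTER_CUBIC)
    if pts is not None:
        for p in pts: cv2.circle(im,(int((p[0]-x0+.5)*s),int((p[1]-y0+.5)*s)),3,(255,0,255),1)
    cv2.imwrite(fn,im)
E
python3 - <<'E'
from h import *
c=optics.camera("top"); crop(c,205,160,345,255,5,"pics/top0z.png")
s=optics.camera("side"); crop(s,210,160,330,260,6,"pics/side0z.png")
for n,c in(("top",c),("side",s)):
    h=cv2.cvtColor(c["color"],cv2.COLOR_RGB2HSV)
    m=(((h[:,:,0]<8)|(h[:,:,0]>172))&(h[:,:,1]>150)&(h[:,:,2]>90)).astype(np.uint8)
    k,l,st,ce=cv2.connectedComponentsWithStats(m)
    for i in range(1,k):
        if st[i,4]>15: print(n,st[i],ce[i],ray(c,[ce[i]],81).round(0))
E
```

```text
top [100 105  19  19 148] [111.89189189 116.46621622] [[773. 644.  81.]]
top [ 99 144  15  13  85] [108.45882353 149.32941176] [[663. 647.  81.]]
top [ 92 153  19  12 104] [100.88461538 159.44230769] [[630. 669.  81.]]
top [284 158  11   4  27] [288.44444444 159.74074074] [[622.  81.  81.]]
top [298 158  11   3  22] [302.54545455 159.31818182] [[622.  37.  81.]]
top [245 183  18   8 139] [253.68345324 186.47482014] [[538. 191.  81.]]
top [251 231  45  10 130] [272.98461538 235.66153846] [[386. 135.  81.]]
top [236 271  31  10 211] [249.85781991 275.5450237 ] [[271. 205.  81.]]
top [353 289  12  12  35] [357.2        295.22857143] [[ 208. -109.   81.]]
top [365 288  10  12  43] [369.09302326 293.02325581] [[ 213. -145.   81.]]
top [380 288  11   8  39] [384.05128205 289.8974359 ] [[ 221. -190.   81.]]
side [473  80  23  33 517] [484.55705996  95.52804642] [[ -323. -1862.    81.]]
side [466 128  22  16 272] [476.13235294 135.45588235] [[-209. -830.   81.]]
side [444 177  10  26 166] [448.79518072 190.42168675] [[-80. -93.  81.]]
side [230 186  12  11  66] [235.57575758 191.22727273] [[586. 186.  81.]]
side [242 190  12  10  76] [247.59210526 194.89473684] [[538. 197.  81.]]
side [ 99 197  24  23 381] [110.3648294  209.10761155] [[887. 451.  81.]]
side [292 205   8  17  51] [295.43137255 212.90196078] [[354. 262.  81.]]
side [486 208  26   6  48] [498.625 210.25 ] [[-223.    9.   81.]]
side [321 220  10  20 124] [325.87096774 230.01612903] [[244. 329.  81.]]
side [361 243  14  21 128] [370.5859375 255.1875   ] [[109. 413.  81.]]
side [114 263  28  36 759] [127.48353096 280.86956522] [[611. 732.  81.]]
side [351 277  22  20 292] [361.72945205 287.64726027] [[108. 556.  81.]]
side [344 307  24  22 217] [357.03225806 318.29032258] [[100. 661.  81.]]
```

```bash
sleep 1
```

```text
(no output)
```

View pics/top0z.png

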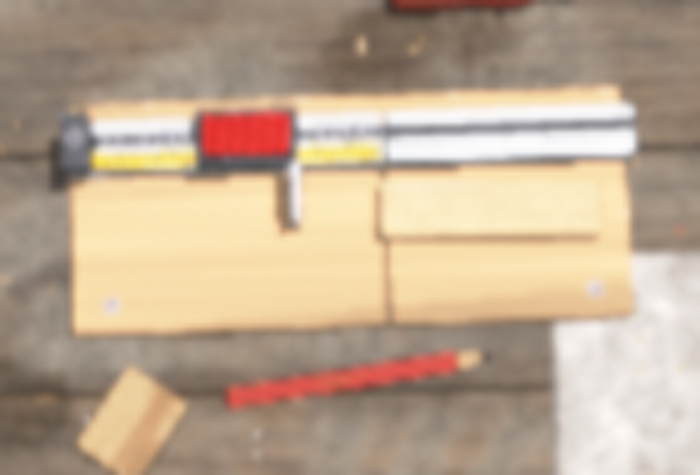

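View pics/side0z.png

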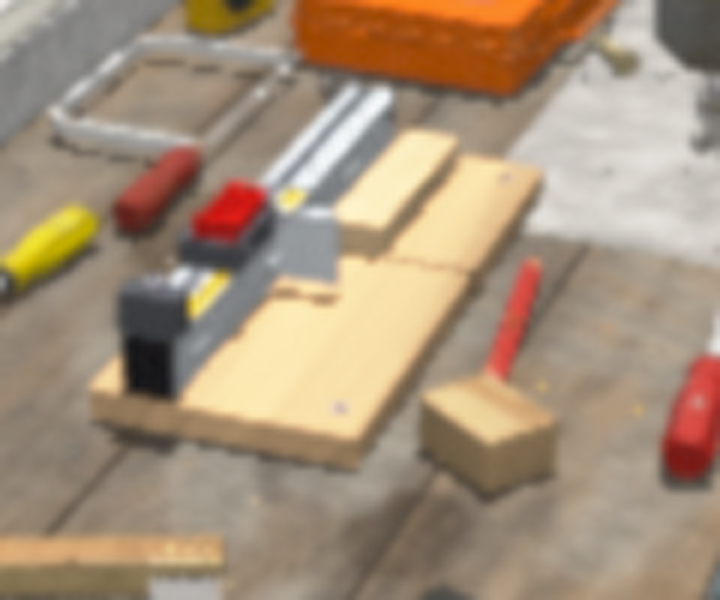

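The top view shows the bed corners at about (220,227), (332,223) and (222,181), and the stop plate at (264,200). The stick spans (281,196) to (325,207). Next I'll work out the board pose.

Run:
```python
from h import *
c=optics.camera("top"); s=optics.camera("side")
T=lambda x,y:(205+x/5-.5,160+y/5-.5)
S=lambda x,y:(210+x/6-.5,160+y/6-.5)
P=ray(c,[T(75,334),T(634,315),T(620,88)],20)
print("FL FR BR",P.round(1), np.linalg.norm(P[0]-P[1]),np.linalg.norm(P[2]-P[1]))
v=P[0]-P[1]; yaw=np.arctan2(-v[0],v[1]); print("yaw",np.degrees(yaw))
ex=np.array([np.cos(yaw),np.sin(yaw),0]);ey=np.array([-np.sin(yaw),np.cos(yaw),0])
print("O", (P[0]+80*ex-180*ey).round(1),(P[1]+80*ex+180*ey).round(1))
Q=ray(s,[S(358,463),S(543,172),S(92,408)],20); print("side FL FR BL",Q.round(1))
st=ray(c,[T(383,178),T(383,236),T(598,236),T(602,182)],42);print("stock",st.round(1))
print("paddle top",ray(c,[T(246,134)],81).round(1),"side",ray(s,[S(230,209)],81).round(1))
```

```text
FL FR BR [[422.4 301.2  20. ]
 [429.3 -55.8  20. ]
 [578.4 -54.4  20. ]] 357.0372378727558 149.0760339291411
yaw 1.1046398274327844
O [505.9 122.7  20. ] [505.8 125.7  20. ]
side FL FR BL [[413.9 325.5  20. ]
 [430.  -52.3  20. ]
 [561.2 324.9  20. ]]
stock [[516.6 104.3  42. ]
 [479.4 105.3  42. ]
 [477.5 -30.9  42. ]
 [512.1 -35.1  42. ]]
paddle top [[538.2 190.7  81. ]] side [[538.7 193.   81. ]]
```

>>> servo_tool(rows="0.03 0.02 0.01 0 0 -2 0; 0.03 0.025 0.01 0 0 -2 0; 0.03 0.025 0.01 0 0 -2 0; 0.03 0.025 0.01 0 0 -2 0; 0.03 0.025 0.01 0 0 -2 0; 0.03 0.025 0.01 0 0 -2 0; 0.03 0.025 0.01 0 0 -2 0; 0.03 0.025 0 0 0 0 0", squeeze=30)

```text
time: 1.02
eef_pos: [380.3, -333.3, 302.7]
tool_rot: [[-0.017, -1.0, -0.007], [-1.0, 0.017, -0.001], [0.001, 0.007, -1.0]]
force: [0.9, -0.1, 0.3]
width: -0.1
```

>>> servo_tool(rows="0.01 0.04 0 0 0 1 0; 0.01 0.04 0 0 0 1 0; 0.01 0.04 0 0 0 0 0; 0.01 0.04 0 0 0 0 0; 0.01 0.04 0 0 0 0 0; 0.01 0.04 0 0 0 0 0; 0 0.04 0 0 0 0 0; 0 0.04 0 0 0 0 0")

```text
time: 1.68
eef_pos: [445.9, -7.8, 303.7]
tool_rot: [[0.021, -1.0, 0.003], [-1.0, -0.021, -0.003], [0.003, -0.003, -1.0]]
force: [0.3, 0.6, -0.9]
width: 0.1
```

>>> servo_tool(rows="0.01 0.04 0 0 0 0 0; 0 0.04 0 0 0 0 0; 0 0.04 0 0 0 0 0; 0 0.02 0 0 0 0 0; 0 0 0 0 0 0 0; 0 0 0 0 0 0 0")

```text
time: 2.18
eef_pos: [451.6, 149.7, 305.3]
tool_rot: [[0.04, -0.999, 0.006], [-0.999, -0.04, 0.003], [-0.003, -0.006, -1.0]]
force: [-0.0, -1.5, -0.3]
width: 0.5
```

Run:
```python
from h import *
o=get_obs(); print(o["time"],o["eef_pos"],o["qpos"],o["tool_rot"],o["force"])
c=optics.camera("wrist"); cv2.imwrite("pics/w1.png",c["color"][:,:,::-1]); print(-c["R"].T@c["t"])
```

```text
2.1833 [451.64540842 149.66283818 305.32728086] [ 0.15067962  0.16063939 -0.58614733  1.54846058  0.08926863  1.45240879
 -1.96986224] [[ 0.04039323 -0.99916353  0.00637413]
 [-0.99918047 -0.04037565  0.00286283]
 [-0.00260308 -0.00648454 -0.99997559]] [-0.0344875  -1.48034365 -0.28837416]
[530.19341248 151.99437326 448.16107225]
```

View pics/w1.png

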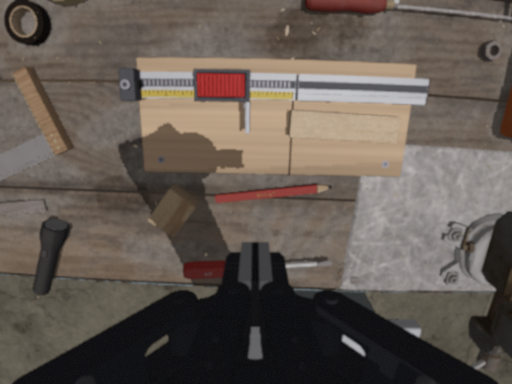

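The wrist view shows the whole board clearly: bed corners at (145,172), (401,176), (415,66) and (138,59), the paddle at (222,86), and the stick from (291,110) to (405,142). I'll zoom in to measure.

Run:
```python
from h import *
c=optics.camera("wrist"); crop(c,110,45,270,185,4.9,"pics/w1a.png");crop(c,270,45,435,185,4.8,"pics/w1b.png")
```

```text
(no output)
```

View pics/w1a.png

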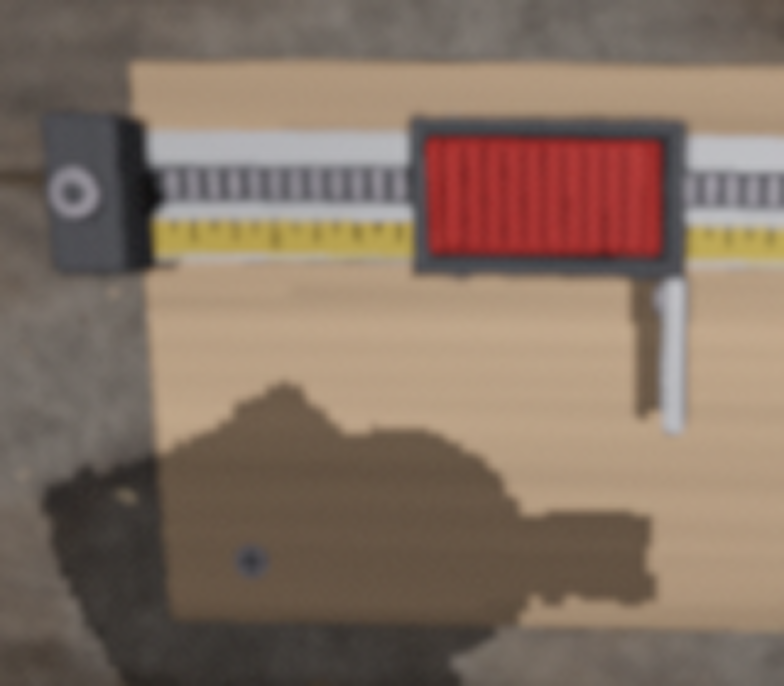

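View pics/w1b.png

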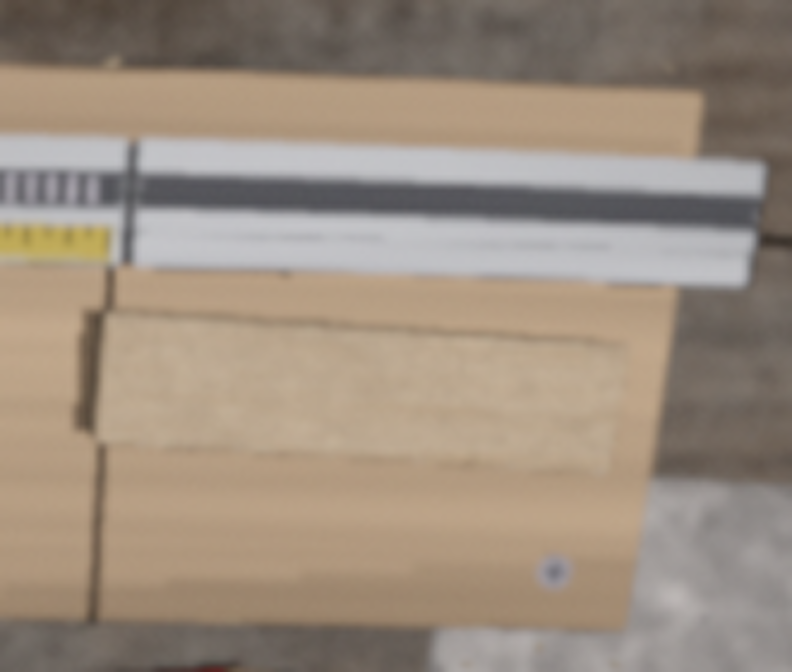

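Run:
```python
from h import *
c=optics.camera("wrist")
A=lambda x,y:(110+x/4.9-.5,45+y/4.9-.5)
B=lambda x,y:(270+x/4.8-.5,45+y/4.8-.5)
P=ray(c,[A(172,617),B(628,628),B(703,92),A(131,63)],20); print("FL FR BR BL",P.round(1))
w=np.array([[-80,180],[-80,-180],[70,-180],[70,180.]])
q=P[:,:2]; qc=q.mean(0);wc=w.mean(0);H=(w-wc).T@(q-qc);U,S,V=np.linalg.svd(H);R=V.T@U.T
t=qc-R@wc; print("yaw",np.degrees(np.arctan2(R[1,0],R[0,0])),"O",t,"res",(q-(w@R.T+t)).round(1).tolist())
loc=lambda p:((p[:,:2]-t)@R).round(1).tolist()
pad=ray(c,[A(426,138),A(664,138),A(664,257),A(428,254)],81);print("paddle",pad.mean(0).round(1),loc(pad),np.mean(loc(pad),0))
fe=ray(c,[A(415,265),A(165,266),B(240,270),B(745,287)],56);print("fence front top",loc(fe))
es=ray(c,[A(113,113),A(133,270)],78);print("endstop Rtop",loc(es))
pl=ray(c,[A(683,300),A(683,432)],71);print("plate R",loc(pl))
ss=ray(c,[B(104,313),B(628,345),B(610,474),B(97,440)],42);print("stock",ss.round(1),loc(ss))
```

```text
FL FR BR BL [[423.7 301.   20. ]
 [430.3 -57.3  20. ]
 [578.2 -53.9  20. ]
 [571.2 303.4  20. ]]
yaw 1.0878693029564945 O [505.83670764 123.38181385] res [[1.3, -0.8], [1.0, 0.8], [-1.1, 1.3], [-1.2, -1.3]]
paddle [539.1 188.9  81. ] [[46.8, 91.4], [47.5, 38.3], [21.8, 38.0], [21.7, 91.7]] [34.45 64.85]
fence front top [[18.9, 99.4], [18.3, 161.0], [19.1, -50.0], [19.3, -179.3]]
endstop Rtop [[52.2, 163.0], [17.7, 161.1]]
plate R [[12.0, 33.8], [-18.7, 33.4]]
stock [[513.4 105.4  42. ]
 [511.9 -33.7  42. ]
 [477.7 -34.3  42. ]
 [480.7 105.   42. ]] [[7.3, -18.2], [3.0, -157.2], [-31.1, -157.1], [-25.5, -17.9]]
```

Paddle centre is at world (539,189,81), board yaw 1.1°, stop at q≈25 mm. The measured sizes match the given ones. Moving above the paddle.

>>> servo_tool(rows="0.02 0.01 -0.02 0 0 -1.2 0; 0.02 0.01 -0.03 0 0 0 0; 0.02 0.01 -0.03 0 0 0 0; 0.02 0.01 -0.03 0 0 0 0; 0.008 0.002 -0.03 0 0 0 0; 0 0 -0.03 0 0 0 0; 0 0 -0.01 0 0 0 0; 0 0 0 0 0 0 0")

```text
time: 3.0
eef_pos: [552.3, 167.7, 119.8]
tool_rot: [[-0.024, -1.0, 0.019], [-1.0, 0.024, -0.012], [0.012, -0.019, -1.0]]
force: [0.2, 0.2, -0.3]
width: -0.0
```

Run:
```python
from h import *
o=get_obs(); print(o["time"],o["eef_pos"],o["tool_rot"].round(3),o["force"])
c=optics.camera("wrist"); cv2.imwrite("pics/w2.png",c["color"][:,:,::-1]); 
e=o["eef_pos"]; print(proj(c,[e,[539.5,189,81]]))
```

```text
3.0 [552.26657095 167.72436124 119.81300821] [[-0.024 -1.     0.019]
 [-1.     0.024 -0.012]
 [ 0.012 -0.019 -1.   ]] [ 0.15790743  0.17637281 -0.28798397]
[[253.94864967 257.03753845]
 [220.34230017 246.65814239]]
```

View pics/w2.png

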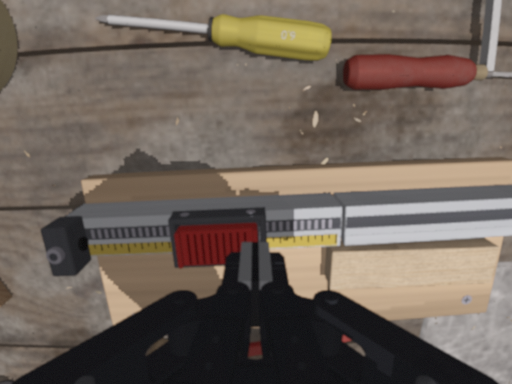

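>>> servo_tool(rows="-0.006 0.012 0 0.4 0.6 1.3 0; -0.006 0.012 0 0.3 0.5 1.2 0; 0 0 -0.01 0 0 0 0; 0 0 -0.01 0 0 0 0; 0 0 0 0 0 0 0")

```text
time: 3.47
eef_pos: [543.8, 194.7, 108.0]
tool_rot: [[0.021, -1.0, 0.013], [-1.0, -0.021, 0.006], [-0.005, -0.013, -1.0]]
force: [-1.2, 0.6, -0.5]
width: -0.1
```

>>> servo_tool(rows="-0.002 -0.001 -0.01 0 0 0 0; -0.002 -0.001 -0.01 0 0.4 0 0; 0 0 -0.005 0 0.3 0 0; 0 0 0 0 0 0 0; 0 0 0 0 0 0 0")

```text
time: 3.88
eef_pos: [539.4, 192.7, 81.0]
tool_rot: [[0.022, -1.0, 0.001], [-1.0, -0.022, 0.005], [-0.005, -0.001, -1.0]]
force: [-0.9, -0.2, 3.7]
width: -0.1
```

Run:
```python
from h import *
o=get_obs(); print(o["time"],o["eef_pos"],o["tool_rot"].round(3),o["force"])
c=optics.camera("wrist"); crop(c,100,150,360,345,3,"pics/w3.png")
```

```text
3.8833 [539.42379926 192.69666276  81.03321886] [[ 0.022 -1.     0.001]
 [-1.    -0.022  0.005]
 [-0.005 -0.001 -1.   ]] [-0.89338245 -0.19083431  3.74147183]
```

View pics/w3.png

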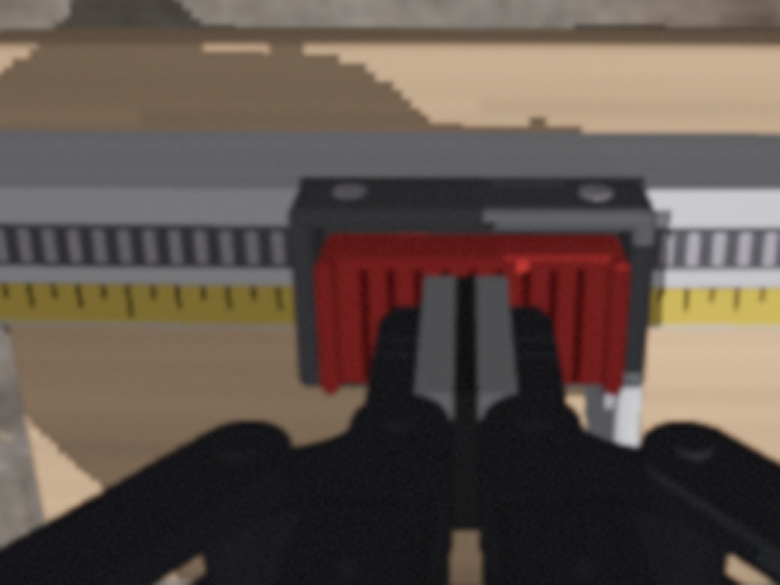

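The fingertips sit on the paddle between the lips and read 3.7 N. Now I'll press.

>>> servo_tool(rows="0 0 -0.003 0 0 0 0; 0 0 -0.003 0 0 0 0; 0 0 -0.003 0 0 0 0")

```text
time: 4.18
eef_pos: [539.7, 193.1, 74.9]
tool_rot: [[0.022, -1.0, 0.002], [-1.0, -0.022, 0.005], [-0.005, -0.003, -1.0]]
force: [-4.8, -2.3, 23.8]
width: 0.2
```

>>> servo_tool(rows="0 0.004 -0.001 0 0 0 0; 0 0.006 -0.001 0 0 0 0; 0 0.006 -0.001 0 0 0 0")

```text
time: 4.43
eef_pos: [539.4, 207.6, 75.3]
tool_rot: [[0.019, -1.0, 0.002], [-1.0, -0.019, 0.002], [-0.002, -0.002, -1.0]]
force: [-2.1, -1.1, 6.7]
width: 0.1
```

>>> servo_tool(rows="0 0.006 -0.002 0 0 0 0; 0 0.007 -0.002 0 0 0 0; 0 0.007 -0.002 0 0 0 0; -0.001 0.007 -0.0015 0 0 0 0")

```text
time: 4.77
eef_pos: [538.7, 237.0, 75.3]
tool_rot: [[0.018, -1.0, 0.006], [-1.0, -0.018, 0.002], [-0.002, -0.006, -1.0]]
force: [0.1, -0.9, 6.6]
width: 0.2
```

Run:
```python
from h import *
c=optics.camera("wrist"); crop(c,60,150,320,345,3,"pics/w4.png")
```

```text
(no output)
```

View pics/w4.png

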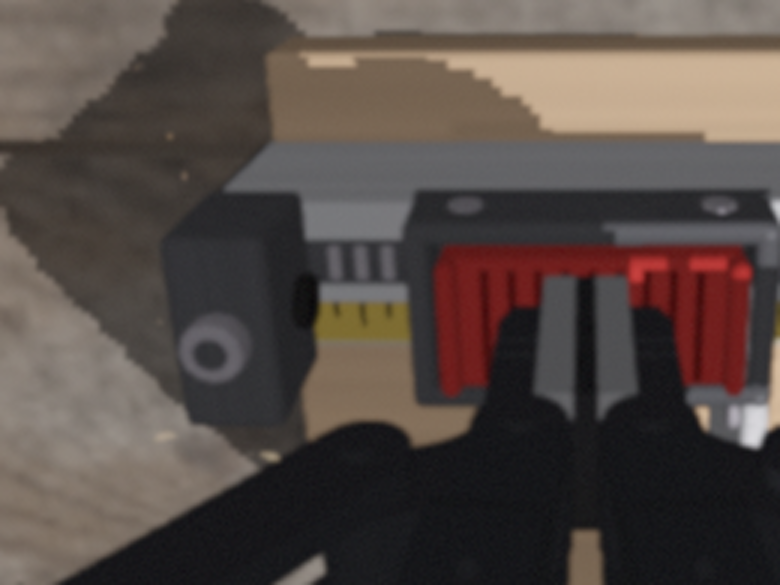

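The carriage is following, with about 20 mm left before the end stop.

>>> servo_tool(rows="0 0.006 -0.002 0 0 0 0; 0 0.005 -0.002 0 0 0 0; 0 0.004 -0.002 0 0 0 0; 0 0.003 -0.002 0 0 0 0")

```text
time: 5.15
eef_pos: [538.7, 258.8, 75.1]
tool_rot: [[0.021, -1.0, 0.01], [-1.0, -0.021, 0.003], [-0.003, -0.01, -1.0]]
force: [-3.0, -8.9, 14.6]
width: 0.0
```

>>> servo_tool(rows="0 0.003 -0.002 0 0 0 0; 0 0.003 -0.002 0 0 0 0; 0 0.003 -0.002 0 0 0 0")

```text
time: 5.4
eef_pos: [538.8, 258.8, 75.1]
tool_rot: [[0.016, -1.0, 0.009], [-1.0, -0.017, -0.015], [0.015, -0.009, -1.0]]
force: [-4.7, -6.4, 14.4]
width: 0.4
```

Run:
```python
from h import *
c=optics.camera("wrist"); crop(c,60,150,320,345,3,"pics/w5.png")
```

```text
(no output)
```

View pics/w5.png

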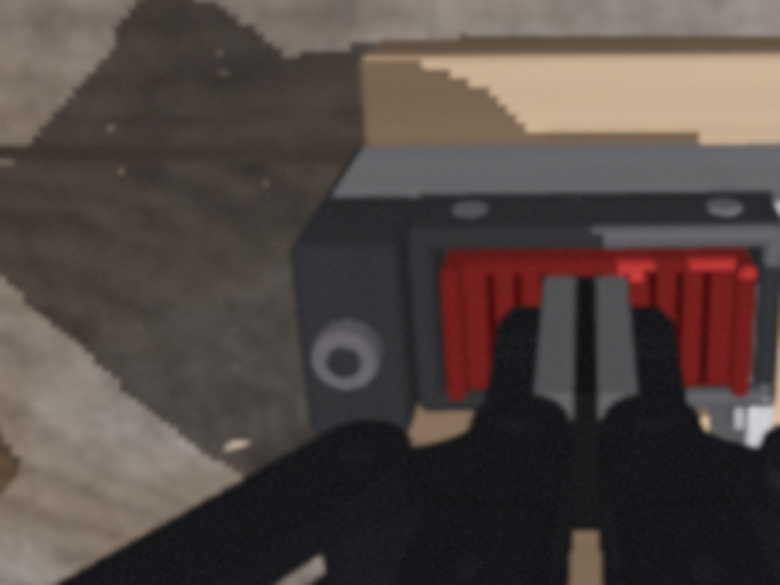

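The carriage touches the end stop and y has stalled at 258.8 with -6 to -9 N. Lifting straight up with a slight bias to the left.

>>> servo_tool(rows="0 0.001 0.002 0 0 0 0; 0 0.001 0.003 0 0 0 0; 0 0.0005 0.003 0 0 0 0; 0 0 0.006 0 0 0 0; 0 0 0.015 0 0 0 0; 0 0 0.02 0 0 0 0; 0 0 0.02 0 0 0 0; 0 0 0 0 0 0 0")

```text
time: 6.12
eef_pos: [538.8, 259.1, 147.1]
tool_rot: [[0.015, -1.0, 0.008], [-1.0, -0.015, -0.019], [0.019, -0.008, -1.0]]
force: [-0.4, 1.5, 1.0]
width: 0.1
```

>>> servo_tool(rows="-0.02 -0.03 0.03 0 0 0 0; -0.02 -0.03 0.03 0 0 0 0; -0.02 -0.03 0.03 0 0 0 0; -0.02 -0.03 0.03 0 0 0 0; -0.02 -0.02 0 0 0 0 0; 0 0 0 0 0 0 0; 0 0 0 0 0 0 0")

```text
time: 6.7
eef_pos: [439.0, 124.4, 250.5]
tool_rot: [[0.016, -1.0, -0.006], [-1.0, -0.016, -0.019], [0.019, 0.006, -1.0]]
force: [0.6, 0.6, -0.6]
width: -0.0
```

Run:
```python
from h import *
o=get_obs(); print(o["time"],o["eef_pos"],o["tool_rot"].round(3),o["force"])
c=optics.camera("wrist"); cv2.imwrite("pics/w6.png",c["color"][:,:,::-1])
s=optics.camera("side"); crop(s,210,160,330,260,6,"pics/side6z.png")
```

```text
6.7 [439.03887433 124.41450134 250.49605853] [[ 0.016 -1.    -0.006]
 [-1.    -0.016 -0.019]
 [ 0.019  0.006 -1.   ]] [ 0.55343771  0.62687178 -0.58824219]
```

View pics/w6.png

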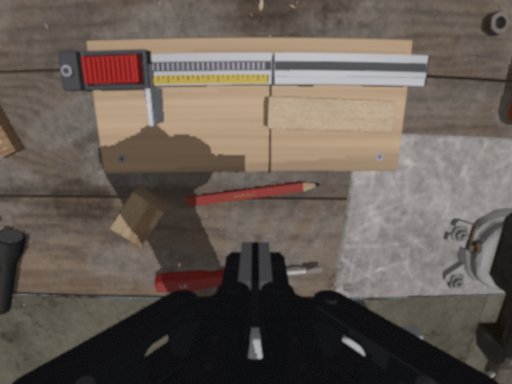

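View pics/side6z.png

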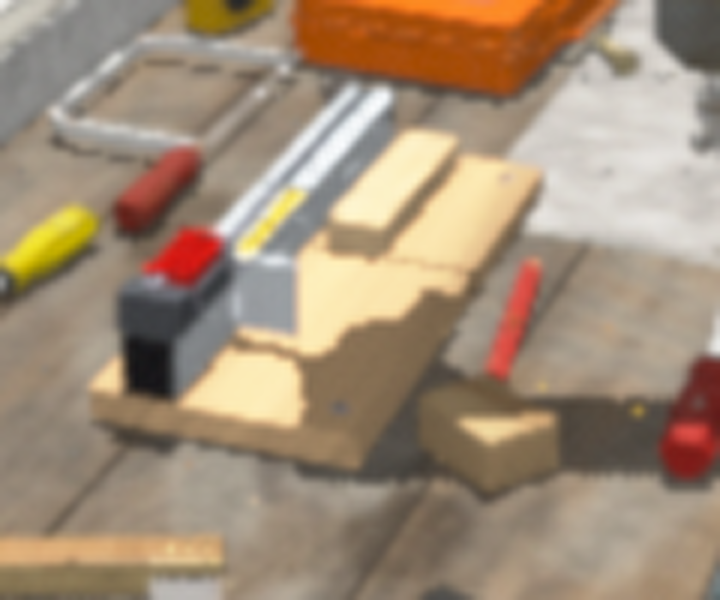

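The stop sits at the end stop with the paddle up; the plate is at (152,106). Next I'll move in front of the stick.

>>> servo_tool(rows="0.003 -0.02 -0.03 0.6 -0.2 0 0; 0.003 -0.02 -0.03 0.5 -0.2 0 0; 0.003 -0.02 -0.03 0 0 0 0; 0.002 -0.02 -0.03 0 0 0 0; 0 -0.012 -0.03 0 0 0 0; 0 0 -0.03 0 0 0 0; 0 0 0 0 0 0 0; 0 0 0 0 0 0 0")

```text
time: 7.47
eef_pos: [453.4, 41.9, 60.0]
tool_rot: [[0.037, -0.999, 0.001], [-0.999, -0.037, 0.014], [-0.014, -0.002, -1.0]]
force: [1.1, 0.4, 0.4]
width: -0.0
```

>>> servo_tool(rows="0 -0.006 -0.01 -0.4 0 -0.5 0; 0 -0.006 -0.01 -0.4 0 -0.5 0; 0 0 -0.008 0 0 0 0; 0 0 0 0 0 0 0; 0 0 0 0 0 0 0")

```text
time: 7.88
eef_pos: [458.5, 33.1, 33.4]
tool_rot: [[0.024, -1.0, 0.01], [-1.0, -0.024, 0.001], [-0.001, -0.01, -1.0]]
force: [0.4, -0.3, 0.3]
width: 0.2
```

Run:
```python
from h import *
o=get_obs(); print(o["time"],o["eef_pos"],o["tool_rot"].round(3),o["force"])
c=optics.camera("wrist"); cv2.imwrite("pics/w7.png",c["color"][:,:,::-1])
```

```text
7.8833 [458.52691153  33.07420788  33.36978861] [[ 0.024 -1.     0.01 ]
 [-1.    -0.024  0.001]
 [-0.001 -0.01  -1.   ]] [ 0.38720864 -0.28971586  0.2742545 ]
```

View pics/w7.png

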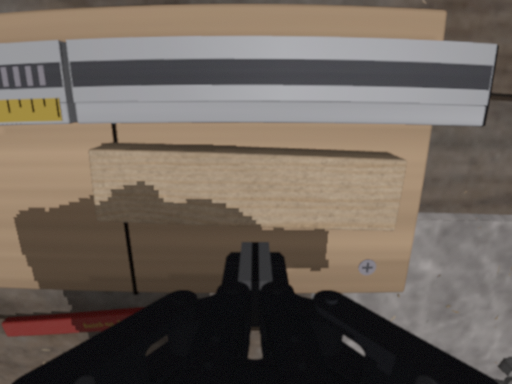

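The fingers are in front of the middle of the stick (255,245). Pushing it back.

>>> servo_tool(rows="0.004 0 0 0 0.2 0 0; 0.004 0 0 0 0.2 0 0; 0.004 0 0 0 0 0 0; 0.003 0 0 0 0 0 0; 0.003 0 0 0 0 0 0")

```text
time: 8.35
eef_pos: [479.7, 33.8, 35.8]
tool_rot: [[0.025, -1.0, 0.007], [-1.0, -0.025, 0.001], [-0.001, -0.007, -1.0]]
force: [-1.2, 0.5, -0.1]
width: 0.3
```

>>> servo_tool(rows="0.003 0 0 0 0 0 0; 0.002 0 0 0 0 0 0; 0.002 0 0 0 0 0 0; 0.002 0 0 0 0 0 0")

```text
time: 8.68
eef_pos: [482.5, 33.6, 34.1]
tool_rot: [[0.025, -1.0, -0.009], [-1.0, -0.025, -0.001], [0.0, 0.009, -1.0]]
force: [-5.8, -0.1, 4.6]
width: -0.2
```

>>> servo_tool(rows="-0.005 0 0 0 -0.3 0 0; -0.01 0 0.01 0 0 0 0; 0 -0.02 0.03 0 0 0 0; 0 -0.03 0.02 0 0 0 0; 0.005 -0.02 0.01 0 0 0 0; 0.01 -0.02 0 0 0 0 0; 0.01 0 0 0 0 0 0; 0 0 0 0 0 0 0")

```text
time: 9.35
eef_pos: [499.1, -60.2, 109.9]
tool_rot: [[0.03, -0.999, 0.019], [-1.0, -0.03, -0.003], [0.004, -0.019, -1.0]]
force: [-0.4, 0.1, 0.4]
width: 0.1
```

Run:
```python
from h import *
o=get_obs(); print(o["time"],o["eef_pos"],o["tool_rot"].round(3),o["force"])
c=optics.camera("wrist"); cv2.imwrite("pics/w8.png",c["color"][:,:,::-1])
```

```text
9.35 [499.12534992 -60.17882497 109.93532263] [[ 0.03  -0.999  0.019]
 [-1.    -0.03  -0.003]
 [ 0.004 -0.019 -1.   ]] [-0.38334304  0.11355853  0.429345  ]
```

View pics/w8.png

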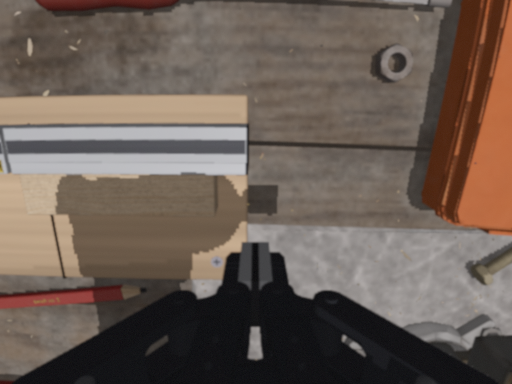

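The stick lies flush along the fence with its right end at column 216. Descending beyond that end.

>>> servo_tool(rows="0.005 0 -0.02 0 0.5 -0.3 0; 0.004 0 -0.02 0 0.5 -0.3 0; 0 0 -0.02 0 0 0 0; 0 0 -0.01 0 0 0 0; 0 0 0 0 0 0 0; 0 0 0 0 0 0 0")

```text
time: 9.9
eef_pos: [506.7, -57.4, 37.9]
tool_rot: [[0.025, -1.0, 0.005], [-1.0, -0.025, -0.005], [0.005, -0.005, -1.0]]
force: [0.3, 0.8, 0.1]
width: -0.1
```

Run:
```python
from h import *
o=get_obs(); print(o["time"],o["eef_pos"],o["tool_rot"].round(3),o["force"])
c=optics.camera("wrist"); cv2.imwrite("pics/w9.png",c["color"][:,:,::-1])
```

```text
9.9 [506.71725436 -57.42006953  37.88324149] [[ 0.025 -1.     0.005]
 [-1.    -0.025 -0.005]
 [ 0.005 -0.005 -1.   ]] [0.29172831 0.76064179 0.07413031]
```

View pics/w9.png

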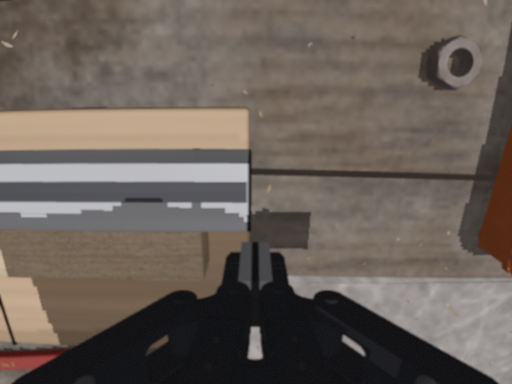

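>>> servo_tool(rows="0.003 0 -0.004 0 0 0 0; 0.001 0 -0.003 0 0 0 0; 0 0.004 0 0 0 0 0; 0 0.004 0 0 0 0 0; 0 0.004 0 0 0 0 0; 0 0.004 0 0 0 0 0")

```text
time: 10.45
eef_pos: [513.5, -40.5, 33.8]
tool_rot: [[0.025, -1.0, 0.012], [-1.0, -0.025, -0.006], [0.006, -0.012, -1.0]]
force: [0.5, -0.1, -0.2]
width: 0.2
```

>>> servo_tool(rows="-0.002 0.005 -0.001 0 0.3 0 0; -0.001 0.006 -0.001 0 0.3 0 0; 0 0.006 0 0 0 0 0; 0 0.006 0 0 0 0 0; 0 0.006 0 0 0 0 0")

```text
time: 10.87
eef_pos: [512.8, -11.6, 34.2]
tool_rot: [[0.023, -1.0, 0.006], [-1.0, -0.023, -0.01], [0.011, -0.006, -1.0]]
force: [0.1, -0.6, 0.9]
width: 0.2
```

Run:
```python
from h import *
c=optics.camera("wrist"); cv2.imwrite("pics/w10.png",c["color"][:,:,::-1])
```

```text
(no output)
```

View pics/w10.png

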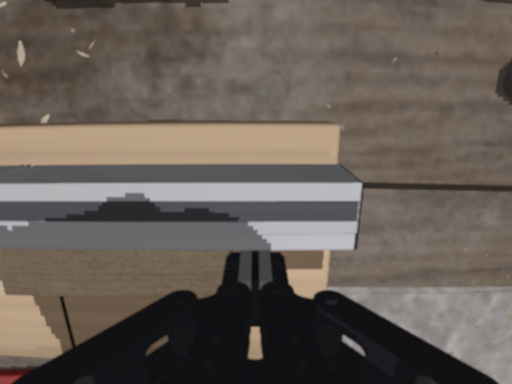

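The stick is moving along with the fingers, still flush. Continuing.

>>> servo_tool(rows="-0.002 0.007 -0.0005 0.3 0 0 0; -0.001 0.007 -0.0005 0.3 0 0 0; 0 0.007 0 0 0 0 0; 0 0.007 0 0 0 0 0; 0 0.007 0 0 0 0 0; 0 0.007 0 0 0 0 0")

```text
time: 11.42
eef_pos: [510.1, 33.7, 33.9]
tool_rot: [[0.023, -1.0, 0.007], [-1.0, -0.023, -0.001], [0.001, -0.007, -1.0]]
force: [0.7, -1.7, 2.3]
width: -0.0
```

Run:
```python
from h import *
c=optics.camera("wrist"); cv2.imwrite("pics/w11.png",c["color"][:,:,::-1])
```

```text
(no output)
```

View pics/w11.png

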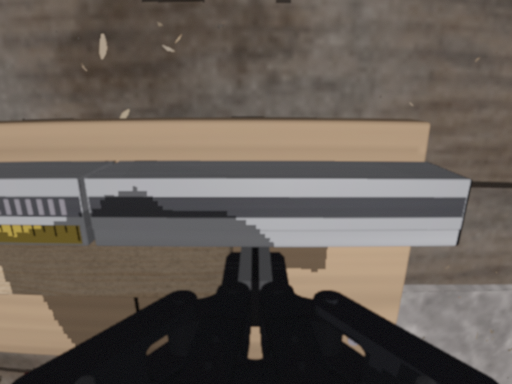

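>>> servo_tool(rows="-0.001 0.006 -0.0005 0 0 0 0; 0 0.006 -0.0005 0 0.3 0 0; 0 0.006 0 0 0 0 0; 0 0.004 0 0 0 0 0")

```text
time: 11.8
eef_pos: [510.0, 57.6, 33.9]
tool_rot: [[0.024, -1.0, 0.004], [-1.0, -0.024, -0.003], [0.003, -0.004, -1.0]]
force: [0.3, -1.1, 2.0]
width: -0.2
```

>>> servo_tool(rows="0 0.003 0 0 0 0 0; 0 0.003 0 0 0 0 0; 0 0.003 0 0 0 0 0")

```text
time: 12.05
eef_pos: [509.7, 67.5, 33.8]
tool_rot: [[0.025, -1.0, 0.004], [-1.0, -0.025, -0.003], [0.003, -0.004, -1.0]]
force: [0.7, -1.6, 3.2]
width: -0.2
```

>>> servo_tool(rows="0 0.002 0 0 0 0 0; 0 0.002 0 0 0 0 0; 0 0.002 0 0 0 0 0")

```text
time: 12.3
eef_pos: [509.6, 72.2, 33.8]
tool_rot: [[0.024, -1.0, 0.003], [-1.0, -0.024, -0.006], [0.007, -0.003, -1.0]]
force: [-0.4, -7.4, 5.5]
width: 0.2
```

Run:
```python
from h import *
c=optics.camera("wrist"); cv2.imwrite("pics/w12.png",c["color"][:,:,::-1])
```

```text
(no output)
```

View pics/w12.png

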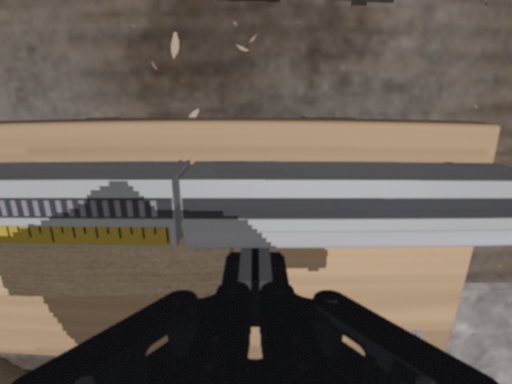

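The y force has risen to -7.4 N, so the stick has butted. I'll add one firm nudge, then back off and look.

>>> servo_tool(rows="0 0.002 0 0 0 0 0; 0 0.002 0 0 0 0 0")

```text
time: 12.52
eef_pos: [509.5, 72.0, 33.9]
tool_rot: [[0.021, -1.0, 0.002], [-1.0, -0.021, -0.012], [0.012, -0.002, -1.0]]
force: [-0.4, -5.9, 4.7]
width: 0.1
```

>>> servo_tool(rows="0 -0.004 0 0 0 0 0; -0.002 -0.012 0 0 0 0 0; -0.003 -0.012 0.01 0 0 0 0; -0.005 0 0.03 0 0 0 0; -0.015 0.02 0.04 0 0 0 0; -0.02 0.02 0.035 0 0 0 0; -0.02 0.02 0.035 0 0 0 0; 0 0 0 0 0 0 0")

```text
time: 13.18
eef_pos: [437.0, 102.7, 177.1]
tool_rot: [[0.017, -1.0, -0.015], [-1.0, -0.017, -0.001], [0.001, 0.015, -1.0]]
force: [0.4, 0.6, -0.4]
width: -0.0
```

>>> servo_tool(rows="-0.01 0.02 0.03 0 0 0 0; -0.01 0.02 0.03 0 0 0 0; 0 0.01 0.02 0 0 0 0; 0 0 0 0 0 0 0; 0 0 0 0 0 0 0")

```text
time: 13.6
eef_pos: [413.1, 153.1, 255.6]
tool_rot: [[0.021, -1.0, -0.017], [-1.0, -0.021, 0.002], [-0.002, 0.017, -1.0]]
force: [0.7, -1.3, -0.6]
width: 0.0
```

Run:
```python
from h import *
o=get_obs(); print(o["time"],o["eef_pos"],o["force"])
c=optics.camera("wrist"); cv2.imwrite("pics/w13.png",c["color"][:,:,::-1])
crop(c,60,30,260,180,4,"pics/w13a.png")
s=optics.camera("side"); crop(s,210,160,330,260,6,"pics/side13z.png")
```

```text
13.6 [413.12283791 153.14000254 255.60431508] [ 0.71182615 -1.27063678 -0.6192452 ]
```

View pics/w13.png

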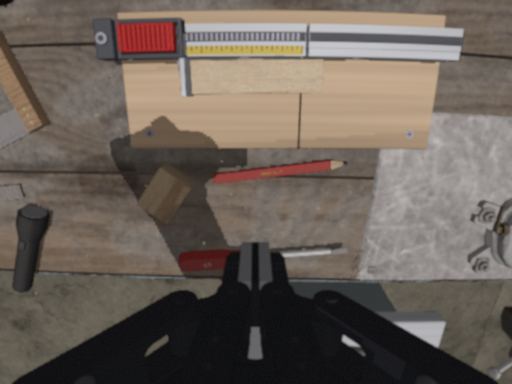

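View pics/side13z.png

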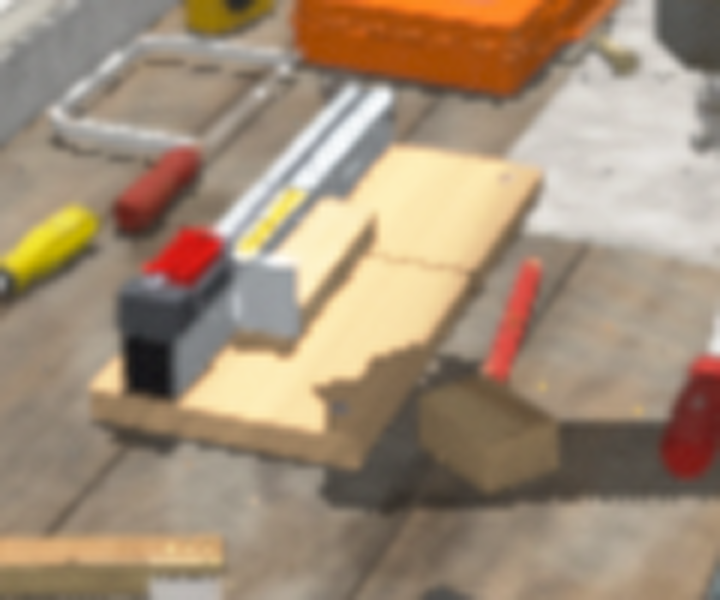

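Stop at the end, paddle up, stick against the plate near (190,75). I'll zoom in and measure the flushness and the squareness.

Run:
```python
from h import *
c=optics.camera("wrist")
crop(c,170,45,335,105,4.8,"pics/w14.png")
```

```text
(no output)
```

View pics/w14.png

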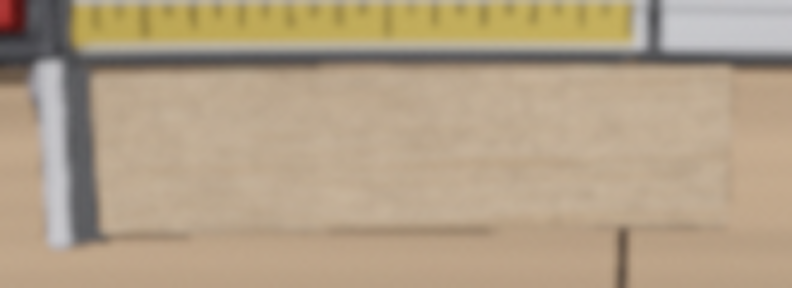

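View pics/w13a.png

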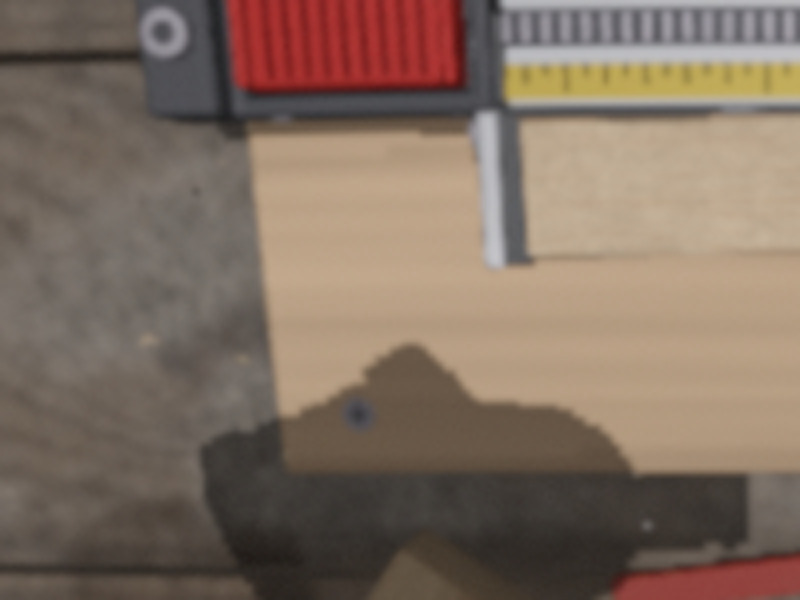

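Run:
```python
from h import *
c=optics.camera("wrist")
B=lambda x,y:(170+x/4.8-.5,45+y/4.8-.5)
yaw=np.radians(1.088);R=np.array([[np.cos(yaw),-np.sin(yaw)],[np.sin(yaw),np.cos(yaw)]]);t=np.array([505.84,123.38])
loc=lambda px,z:((ray(c,px,z)[:,:2]-t)@R).round(1).tolist()
print("stock BL BR FR FL",loc([B(92,70),B(730,64),B(728,226),B(103,236)],42))
print("fence top front",loc([B(75,50),B(660,50),B(780,54)],56))
print("plate face bottom? top edge",loc([B(62,62),B(72,245)],71))
A=lambda x,y:(60+x/4-.5,30+y/4-.5)
print("endstop Rtop/carriage L",loc([A(215,115)],78),loc([A(238,115)],73))
# sharp look at the edges: stick/fence column profiles
g=c["color"].astype(int)
for u in (195,220,250,280,310): print(u,[tuple(g[v,u]) for v in range(53,62)])
```

```text
stock BL BR FR FL [[16.1, 98.5], [17.3, -39.5], [-16.5, -41.0], [-18.7, 98.0]]
fence top front [[19.1, 99.0], [18.8, -22.0], [18.3, -47.1]]
plate face bottom? top edge [[15.6, 98.7], [-19.7, 98.9]]
endstop Rtop/carriage L [[15.7, 163.1]] [[15.9, 159.5]]
195 [(np.int64(182), np.int64(166), np.int64(126)), (np.int64(173), np.int64(165), np.int64(155)), (np.int64(140), np.int64(139), np.int64(138)), (np.int64(100), np.int64(99), np.int64(102)), (np.int64(92), np.int64(86), np.int64(84)), (np.int64(134), np.int64(115), np.int64(97)), (np.int64(173), np.int64(150), np.int64(126)), (np.int64(183), np.int64(162), np.int64(138)), (np.int64(183), np.int64(164), np.int64(141))]
220 [(np.int64(190), np.int64(178), np.int64(140)), (np.int64(175), np.int64(170), np.int64(161)), (np.int64(132), np.int64(130), np.int64(132)), (np.int64(91), np.int64(91), np.int64(93)), (np.int64(90), np.int64(83), np.int64(80)), (np.int64(114), np.int64(99), np.int64(86)), (np.int64(152), np.int64(134), np.int64(114)), (np.int64(181), np.int64(161), np.int64(138)), (np.int64(188), np.int64(168), np.int64(145))]
250
[... 569 characters left out ...]
(np.int64(88), np.int64(87), np.int64(89)), (np.int64(108), np.int64(98), np.int64(89)), (np.int64(154), np.int64(137), np.int64(117)), (np.int64(186), np.int64(167), np.int64(143)), (np.int64(196), np.int64(177), np.int64(153)), (np.int64(195), np.int64(174), np.int64(149))]
310 [(np.int64(195), np.int64(196), np.int64(199)), (np.int64(179), np.int64(180), np.int64(183)), (np.int64(137), np.int64(138), np.int64(141)), (np.int64(94), np.int64(93), np.int64(95)), (np.int64(112), np.int64(102), np.int64(92)), (np.int64(159), np.int64(140), np.int64(120)), (np.int64(183), np.int64(164), np.int64(140)), (np.int64(188), np.int64(168), np.int64(143)), (np.int64(187), np.int64(166), np.int64(140))]
```

The plate face is at 98.7 mm, so q≈90, and the stick butts on it. Its left end may still be about 1 mm off the fence, around 0.5° of yaw. I'll press it gently against the fence again just left of its middle, then nudge the end once more.

>>> servo_tool(rows="0.01 0.002 -0.03 0 0 0 0; 0.01 0.002 -0.035 0 -0.5 0 0; 0.01 0.002 -0.035 0 -0.5 0 0; 0.008 0.002 -0.035 0 0 0 0; 0.005 0 -0.03 0 0 0 0; 0 0 -0.025 0 0 0 0; 0 0 0 0 0 0 0; 0 0 0 0 0 0 0")

```text
time: 14.47
eef_pos: [454.2, 150.3, 48.9]
tool_rot: [[0.006, -1.0, -0.012], [-1.0, -0.006, -0.004], [0.004, 0.012, -1.0]]
force: [0.9, -0.1, -0.1]
width: -0.0
```

>>> servo_tool(rows="0.004 0.006 -0.005 0 -0.3 0.4 0; 0.002 0.006 -0.005 0 -0.3 0.4 0; 0 0 -0.004 0 0 0 0; 0 0 0 0 0 0 0")

```text
time: 14.8
eef_pos: [463.3, 163.4, 36.8]
tool_rot: [[0.019, -1.0, 0.004], [-1.0, -0.019, -0.003], [0.003, -0.004, -1.0]]
force: [-0.9, 0.5, 0.5]
width: 0.4
```

Run:
```python
from h import *
o=get_obs(); print(o["time"],o["eef_pos"],o["tool_rot"].round(3),o["force"])
c=optics.camera("wrist"); cv2.imwrite("pics/w15.png",c["color"][:,:,::-1])
```

```text
14.8 [463.2817342  163.35097377  36.84943749] [[ 0.019 -1.     0.004]
 [-1.    -0.019 -0.003]
 [ 0.003 -0.004 -1.   ]] [-0.9382664   0.53722862  0.53486257]
```

View pics/w15.png

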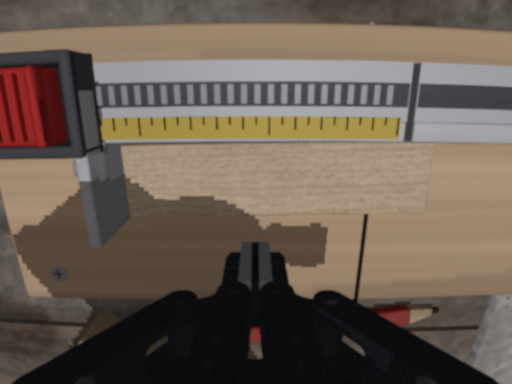

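>>> servo_tool(rows="0.003 0 -0.002 0 0 0 0; 0.003 0 -0.001 0 0 0 0; 0.003 0 0 0 0 0 0; 0.002 0 0 0 0 0 0; 0.002 0 0 0 0 0 0")

```text
time: 15.27
eef_pos: [479.7, 164.8, 36.9]
tool_rot: [[0.02, -1.0, 0.011], [-1.0, -0.02, -0.001], [0.002, -0.011, -1.0]]
force: [-0.5, -0.3, -0.5]
width: 0.2
```

>>> servo_tool(rows="0.002 0 0 0 0 0 0; 0.002 0 0 0 0 0 0")

```text
time: 15.43
eef_pos: [479.9, 164.7, 36.3]
tool_rot: [[0.02, -1.0, 0.002], [-1.0, -0.02, -0.003], [0.003, -0.002, -1.0]]
force: [-5.0, -0.8, 3.1]
width: 0.4
```

x stalls at 479.9 here and stalled at 482.5 in the earlier fence push at board y=-90. The 2.5 mm of difference matches the board yaw, so the stick is flush. Now the final end nudge.

>>> servo_tool(rows="-0.006 0 0 0 0 0 0; -0.01 0 0.01 0 0 0 0; 0 -0.02 0.03 0 0 0 0; 0 -0.035 0.02 0 0 0 0; 0.01 -0.035 0 0 0 0 0; 0.015 -0.03 0 0 0 0 0; 0.015 0 0 0 0 0 0; 0 0 0 0 0 0 0")

```text
time: 16.1
eef_pos: [506.0, 40.5, 100.3]
tool_rot: [[0.028, -1.0, 0.015], [-1.0, -0.028, -0.004], [0.004, -0.015, -1.0]]
force: [-0.2, 0.5, 0.3]
width: 0.2
```

Run:
```python
from h import *
o=get_obs(); print(o["time"],o["eef_pos"],o["tool_rot"].round(3),o["force"])
c=optics.camera("wrist"); cv2.imwrite("pics/w16.png",c["color"][:,:,::-1])
```

```text
16.1 [506.01382835  40.53139031 100.27229218] [[ 0.028 -1.     0.015]
 [-1.    -0.028 -0.004]
 [ 0.004 -0.015 -1.   ]] [-0.15840632  0.46099966  0.31536526]
```

View pics/w16.png

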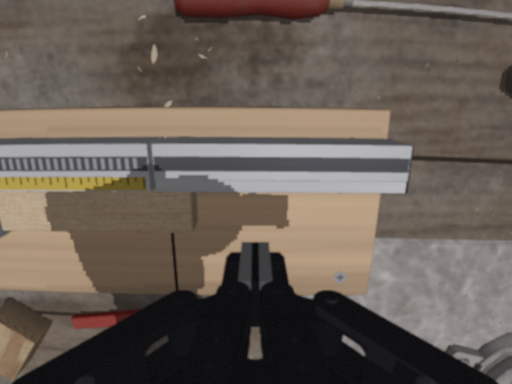

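Right of the end (193,210) the bed is clear. Descending and nudging.

>>> servo_tool(rows="0.001 0 -0.02 0 0.5 0 0; 0.001 0 -0.02 0 0.3 0 0; 0 0 -0.017 0 0 0 0; 0 0 -0.006 0 0 0 0; 0 0 0 0 0 0 0")

```text
time: 16.57
eef_pos: [504.6, 42.9, 35.7]
tool_rot: [[0.033, -0.999, 0.001], [-0.999, -0.033, -0.005], [0.005, -0.0, -1.0]]
force: [-1.5, 0.8, -0.0]
width: -0.0
```

>>> servo_tool(rows="0.003 0.005 -0.001 0 0 -0.4 0; 0.001 0.006 -0.001 0 0 -0.4 0; 0 0.005 0 0 0 0 0; 0 0.004 0 0 0 0 0")

```text
time: 16.9
eef_pos: [508.9, 66.1, 35.5]
tool_rot: [[0.019, -1.0, 0.003], [-1.0, -0.019, -0.005], [0.005, -0.002, -1.0]]
force: [-0.3, 1.1, 0.2]
width: 0.1
```

>>> servo_tool(rows="0 0.002 0 0 0 0 0; 0 0.002 0 0 0 0 0; 0 0.002 0 0 0 0 0; 0 0.002 0 0 0 0 0")

```text
time: 17.23
eef_pos: [510.4, 77.5, 37.7]
tool_rot: [[0.023, -1.0, 0.007], [-1.0, -0.023, -0.003], [0.004, -0.007, -1.0]]
force: [-0.3, -1.6, 0.0]
width: 0.3
```

That's unexpected: y went to 77.5, where it stalled at 72.2 before. I'll look before doing anything else.

Run:
```python
from h import *
o=get_obs(); print(o["time"],o["eef_pos"],o["force"])
c=optics.camera("wrist"); cv2.imwrite("pics/w17.png",c["color"][:,:,::-1])
s=optics.camera("side"); crop(s,210,160,330,260,6,"pics/side17z.png")
```

```text
17.2333 [510.38827923  77.51904141  37.70599266] [-0.33113256 -1.57705331  0.02146488]
```

View pics/w17.png

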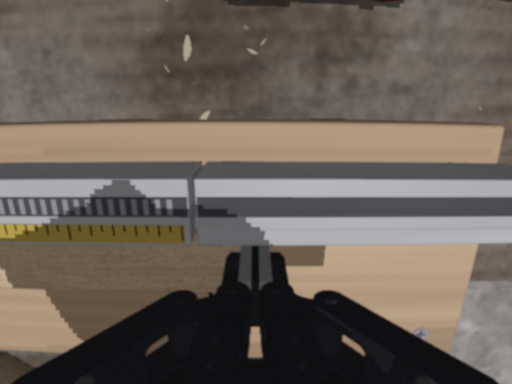

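View pics/side17z.png

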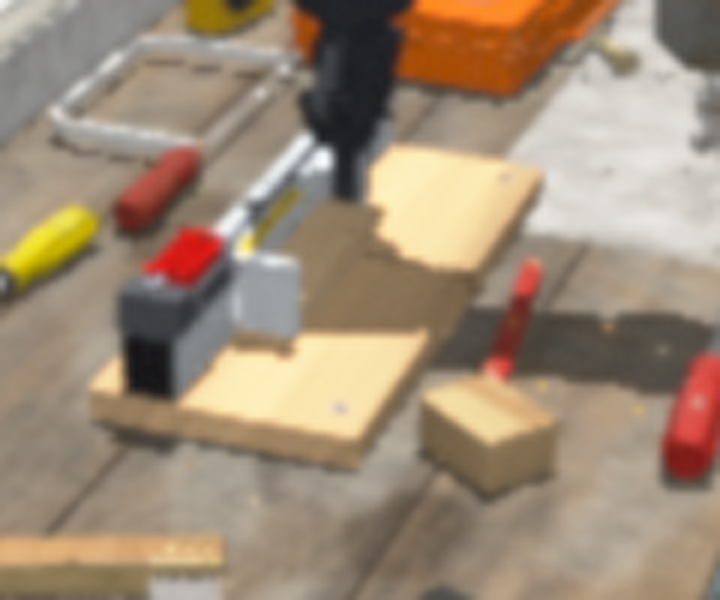

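The stop hasn't moved and the stick looks the same. z has drifted up to 37.7, so the narrow tapered fingertips overlap the stick by only 4 mm, which would explain the extra travel. I'll back off, lower to about 30 and repeat the nudge.

>>> servo_tool(rows="0 -0.006 0 0 0 0 0; 0 -0.006 -0.002 0 0 0 0; 0 -0.002 -0.004 0 0.3 0 0; -0.001 0 -0.003 0 0 0 0; 0 0 0 0 0 0 0")

```text
time: 17.75
eef_pos: [509.2, 60.3, 27.5]
tool_rot: [[0.02, -1.0, 0.001], [-1.0, -0.02, -0.004], [0.004, -0.001, -1.0]]
force: [0.4, -0.3, -0.7]
width: 0.2
```

>>> servo_tool(rows="0 0.003 0.001 0 0 0 0; 0 0.002 0 0 0 0 0; 0 0.002 0 0 0 0 0; 0 0.002 -0.0005 0 0 0 0")

```text
time: 18.08
eef_pos: [508.9, 69.5, 27.5]
tool_rot: [[0.018, -1.0, -0.0], [-1.0, -0.018, -0.004], [0.004, 0.0, -1.0]]
force: [-0.4, 0.5, 0.4]
width: -0.2
```

>>> servo_tool(rows="0 0.002 -0.0005 0 0 0 0; 0 0.002 0 0 0 0 0")

```text
time: 18.25
eef_pos: [508.9, 70.4, 27.3]
tool_rot: [[0.018, -1.0, -0.001], [-1.0, -0.018, -0.01], [0.01, 0.001, -1.0]]
force: [-0.1, -5.2, 1.3]
width: 0.2
```

It stalled at 70.4 with -5.2 N, as the taper predicts, so the stick is firmly butted. Retreating for the final check.

>>> servo_tool(rows="0 -0.004 0 0 0 0 0; -0.002 -0.012 0 0 0 0 0; -0.003 -0.012 0.01 0 0 0 0; -0.005 0 0.03 0 0 0 0; -0.015 0.02 0.03 0 0 0 0; -0.02 0.02 0.025 0 0 0 0; -0.02 0.02 0.02 0 0 0 0; 0 0 0 0 0 0 0")

```text
time: 18.92
eef_pos: [439.5, 101.1, 144.1]
tool_rot: [[0.012, -1.0, -0.005], [-1.0, -0.012, -0.003], [0.003, 0.005, -1.0]]
force: [-0.2, 1.3, 0.3]
width: -0.0
```

>>> servo_tool(rows="-0.005 0.02 0.005 0 -0.5 0 0; 0 0.015 0 0 -0.5 0 0; 0 0 0 0 0 0 0; 0 0 0 0 0 0 0")

```text
time: 19.25
eef_pos: [434.5, 136.6, 151.2]
tool_rot: [[0.013, -1.0, 0.019], [-1.0, -0.013, -0.002], [0.002, -0.019, -1.0]]
force: [0.4, -0.4, 0.0]
width: 0.1
```

Run:
```python
from h import *
o=get_obs(); print(o["time"],o["eef_pos"],o["force"])
c=optics.camera("wrist"); cv2.imwrite("pics/w18.png",c["color"][:,:,::-1])
x=optics.camera("top"); crop(x,205,160,345,255,5,"pics/top18.png")
s=optics.camera("side"); crop(s,210,160,330,260,6,"pics/side18.png")
```

```text
19.25 [434.5381662  136.64381383 151.15309677] [ 0.44002626 -0.38208372  0.02857726]
```

View pics/w18.png

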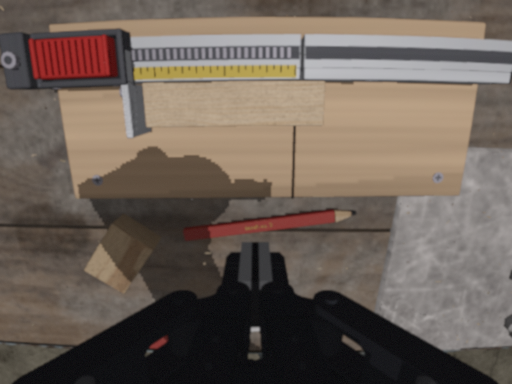

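View pics/side18.png

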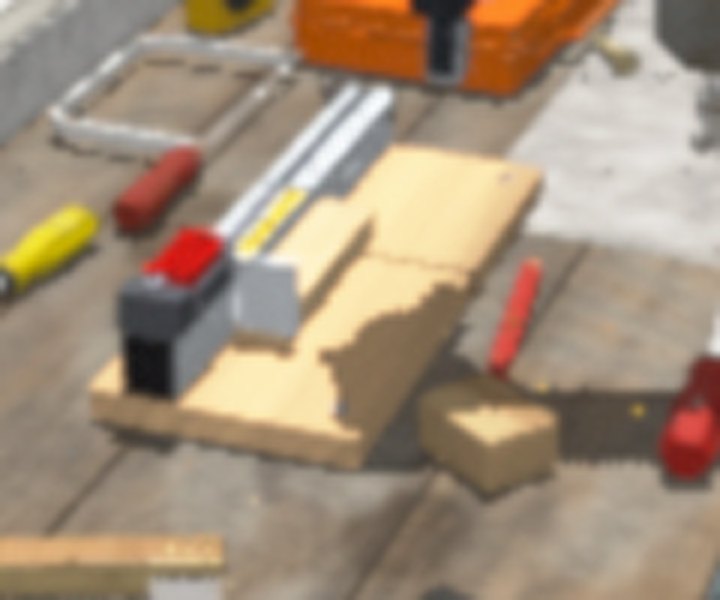

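Run:
```python
from h import *
c=optics.camera("wrist"); crop(c,110,65,340,145,3.4,"pics/w19.png"); crop(c,0,20,160,145,4.9,"pics/w19b.png")
```

```text
(no output)
```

View pics/w19.png

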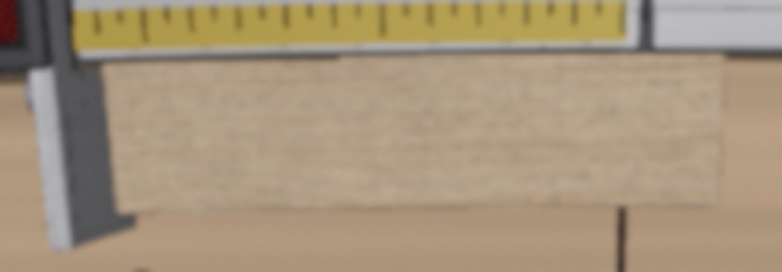

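View pics/w19b.png

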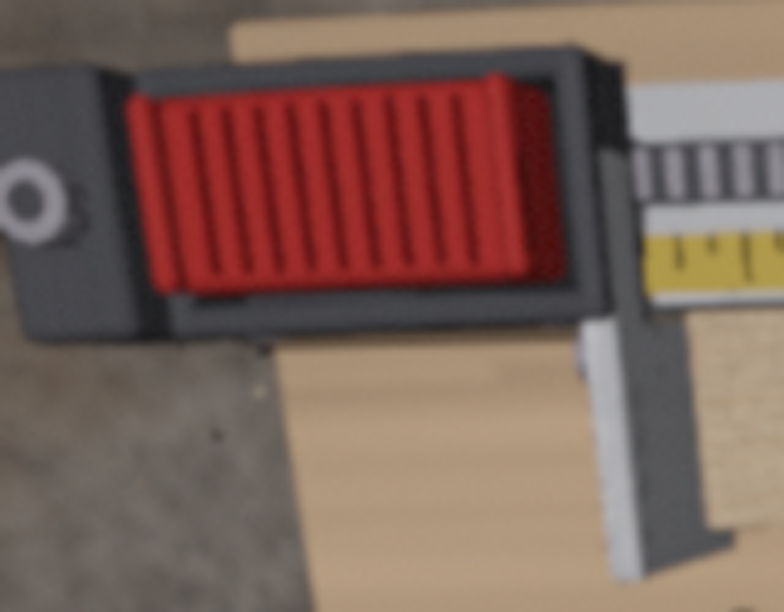

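Run:
```python
from h import *
c=optics.camera("wrist")
yaw=np.radians(1.088);R=np.array([[np.cos(yaw),-np.sin(yaw)],[np.sin(yaw),np.cos(yaw)]]);t=np.array([505.84,123.38])
loc=lambda px,z:((ray(c,px,z)[:,:2]-t)@R).round(1).tolist()
B=lambda x,y:(110+x/3.4-.5,65+y/3.4-.5); A=lambda x,y:(x/4.9-.5,20+y/4.9-.5)
print("stock BL BR FR FL",loc([B(105,63),B(724,55),B(719,205),B(118,213)],42))
print("fence top",loc([B(75,57),B(640,47)],56))
print("paddle L,R lip top",loc([A(142,196),A(513,180)],84), "endstop R top",loc([A(138,335)],78),"plate top",loc([A(625,450)],71))
print("bed FL,FR",loc([(77,197),(461,195)],20))
```

```text
stock BL BR FR FL [[18.5, 98.9], [18.5, -39.4], [-14.5, -39.7], [-14.7, 99.2]]
fence top [[19.2, 100.5], [19.4, -18.7]]
paddle L,R lip top [[33.7, 156.9], [33.3, 106.1]] endstop R top [[16.5, 164.8]] plate top [[-1.3, 100.2]]
bed FL,FR [[-78.6, 177.1], [-80.3, -179.9]]
```

```bash
python3 -c "
from plant import job; print(job.job_done())"
```

```text
the job is handed in; nothing more can be done
None
```

The sawing board is set for its longest cut, and I handed the job in at about 19.5 s with the arm clear of everything.

**What I did:** I pressed the paddle fully down and slid the stop about 65 mm until it stalled on the end stop. I then let the paddle spring up. After that I pushed the stick back to the fence and along it to the stop plate, then repeated both pushes to square it.

**Last checks:**
- **Stop:** the paddle stands visibly up, and its centre measured y ≈ 131 mm of the board, against 130 expected at full travel. I did not push the locked stop to test that it holds.
- **Stick:** it measured parallel to the fence within about 0.1°. Its back edge read 18.5 mm against about 19.2 mm for the fence, within the roughly 2 mm calibration. Its left end is at about 99 mm and the plate face at about 100 mm.
- **Forces:** the stick stalled the fingers at about 5 N on both the fence and the plate.
- **Bystanders:** the pencil, offcut and other tools in view looked undisturbed.

**Disagreements along the way:**
- After the first pass the stick read about 0.7° off the fence, so I pushed it to the fence again.
- The first repeat end nudge overran by 5 mm because the fingertips had drifted up to z = 38 mm. I lowered them and repeated it, and it stalled normally at 70 mm.

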